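# Close out the press cycle and unload the brass dish

## Robot

A 6-joint arm with a two-finger parallel gripper is mounted at the origin on the work surface. World frame = base frame: x ahead of the robot, y to its left, z up, the work surface at z = 0. Lengths are in m, angles in rad, forces in N, time in s.
With the tool pointing down it reaches from about 0.35 to 0.775 m from the base axis. Payload 5.5 kg.
Tool frame: the origin (TCP) lies between the finger pads; the fingertips stand 19 mm ahead of it and the grasp point (between the pads) is the TCP; z points along the fingers, y is the line along which they close (so a half turn about z gives the same grasp; the last joint's range is limited). The gripper opens to 85 mm and grips with 20 to 120 N. Pads are 22 mm wide; open, the fingers measure 114 mm over their backs; the gripper's body (76 mm by 85 mm) begins 54 mm behind the grasp point. The pads swing forward as they close: fully open they stand 13 mm farther back than shut.
Start: joints at [-1.253, 0.313, 0.046, 1.304, 0, 1.431], TCP at [0.254, -0.516, 0.25] pointing down, gripper open.
Joint ranges: [-2.76, 2.76], [-0.86, 1.69], [-1.03, 1.26], [-2.2, 2.34], [-1.47, 1.5], [-3.14, 3.14]. Speed limits (rad/s): [2.57, 2.57, 3.14, 3.14, 3.14, 3.14].

## Interface

Orientations are given as a unit quaternion [w, x, y, z].
In Python, from workcell import env gives the robot as it stands.
- The arm moves only by the shell command python3 -m pendant 'ROWS' [FORCE]. ROWS is JSON, a list of rows, each an object with "travel": the shift along the tool's x, y, z scaled (see below), a list of three; "rot": the turn, a rotation vector about the tool's x, y, z scaled (see below), a list of three; "fingers": the opening, from -1 (shut) to 1 (fully open). In form: [{"travel": [dx, dy, dz], "rot": [wx, wy, wz], "fingers": fingers}, ...]. A call has 1 to 10 rows; each row is the pose to reach, as a shift and turn from the pose commanded when the call began, along the tool's axes at that moment; what a row does not reach only later rows make up. The controller multiplies each number of a shift by 0.12 m and each number of a turn by 60 degrees. A row lasts 1/10 s, in which the tool goes at most 50 mm and 8.59 degrees, less where a joint would pass 70% of its speed; a pose out of reach is approached as far as the arm can. A call with a number of a shift or a turn outside -1 to 1 is refused whole. A call with a gripper value outside its range is refused whole. The fingers move at their own pace and stop on an object; FORCE is the grip in N (left out, the last holds). Time passes only in rows, so rows that repeat a pose let the fingers close. It gives the time, the measured TCP pose, the force, the opening and the grip force at its end, in the units of the state.
- env.get_state(): the state, without advancing time (a new reading comes with each control period).
- env.read_camera(name): name is "scene" or "side" or "wrist"; returns (picture, depth): 384x512x3 uint8, blue, green, red; 384x512 float32, m along the optical axis (not along the pixel's ray), 0 where there is no reading.
- env.camera_model(name): a dict with "fovy" (degrees; the focal length in pixels is half the picture's height over the tangent of half this angle, whatever the lens; pixels are square), "cx", "cy" (the principal point, pixels), "rvec" (rotation vector, rad) and "tvec" (3), from world to camera coordinates, as OpenCV has them; the wrist camera has in their place "T_tool_cam" (4x4, takes a point from camera to tool coordinates, whose origin is the TCP and whose axes are the flange's). Camera axes: x right, y down, z forward; pixel columns grow to the right and rows downward; lengths in m; the calibration is good to about 2 mm. The wrist camera is an equidistant fisheye: a pixel r from the principal point sees the ray r / f radians off the axis. A picture is of the moment at which its call begins: read the wrist's pose just before it. camera_model takes no time and is no camera call.
- env.hand_in(): hands the job in; it is judged then, once.
Trained networks look in the newest picture that a camera, given by its name, has taken for a name from the list of things; names that differ only in an ending like _2 or _b are one class to them, and where a whole thing is asked for, a point or a joint stands for the part that bears it (a point fixed in the world has none). Each returns a list of dicts, best first, with "conf" (0 to 1); they miss things now and then, are a little off and sometimes report something else, mostly with a low value. They report only what shows in the picture. A call takes as long as a camera call. They do not tell look-alikes from the thing itself.
- env.outline_of(camera, target): "mask" (384x512 bool, what is visible of it) and "xy" ([column, row] in pixels, amid what is visible of it).
The state is a dict: "clock": time; "joint_pos": joint angles; "qvel": joint speeds; "tau": joint torques, N m; "tcp_pos": TCP position; "orientation": TCP orientation; "wrist_force": force on the tool from outside, world axes, zero at the start; "ft_torque": the same for the moment, N m; "finger_gap": finger opening in m; "grip_force": force on a finger pad.
Only numpy, scipy, OpenCV 4.12 (cv2) and the standard library are available. Lean on these libraries where they do the work, as an engineer would, in place of code of your own. Each camera call takes 0.05 s, during which the arm holds its last target. There are 200 camera calls.

## Task

Close out the forming cycle on the control box: press the yellow button, then the blue one, then the green one, each fully down and let back up before the next, and never press the red stop button. Then lift the pressed brass dish out of the steel die and set it down gently, open side up, on the cork mat with neither end hanging over its edge, without disturbing the other things on the bench.

Things in the scene. Friction and masses are not known exactly. Their poses are not given: they have to be found in the camera images.
- console: Fixed grey control box, 156 x 156 mm and 40 mm high, flat dark top. Origin at the centre of its underside, on the bench. Four round buttons stand on its top in a 2 x 2 square, 70 mm apart along the box's x and y; which colour is where varies.
- btn_yellow_top (a point): Centre of the top face of the yellow button (round, 36 mm diameter, top 63 mm above the bench when up, black collar 52 mm across and 11 mm below it; pressed straight down).
- btn_blue_top (a point): Centre of the top face of the blue button (same size).
- btn_green_top (a point): Centre of the top face of the green button (same size).
- btn_red_top (a point): Centre of the top face of the red stop button (same size), not to be pressed.
- btn_yellow (a joint): Yellow button's travel in m: 0 up, 0.007 fully down (about 5 N); springs back.
- btn_blue (a joint): Blue button's travel, same values.
- btn_green (a joint): Green button's travel, same values.
- btn_red (a joint): Red stop button's travel, same values.
- die: Fixed dark steel die block, 180 (its x) x 110 (its y) x 30 mm high. Origin at the centre of its underside. The cavity in its top is 125 x 51 mm, 12 mm deep (floor 18 mm above the bench), long side along x.
- dish: Loose pressed brass dish, open at the top, oblong with cut corners: 120 (its x) x 46 (its y) x 34 mm high, walls and base 3 mm, about 0.3 kg. Origin at the centre of its underside, z up out of the open side. It starts in the die cavity, long sides along the die's x, standing 22 mm above the die's top; its flat long sides can be pinched from above across the 46 mm width.
- dish_end_a (a point): Point on the dish's underside, 58 mm along +x from its centre.
- dish_end_b (a point): Point on the dish's underside, 58 mm along -x from its centre.
- mat: Cork mat fixed to the bench, 200 (its x) x 160 (its y) x 4 mm. Origin at the centre of its underside.
- bench_block: Bystander: loose steel bench block, 70 x 100 x 40 mm high. Origin at the centre of its underside.
- spool: Bystander: loose spool of copper wire with black flanges, standing upright, 60 mm diameter, 50 mm high. Origin at the centre of its underside.
- tool_jar: Bystander: glass jar with tool handles sticking out, 84 mm diameter, 190 mm high over all. Origin at the centre of its underside.
- pliers: Bystander: pliers with black handles lying flat, about 175 mm long along x, 60 mm wide. Origin under the pivot.
Mind the look-alikes: they are no part of the job. There is more than one size of the dish; the job needs the largest.

How it is judged:
On the way, in this order (a step that is already met when the one before it is completed fails the run):
1. yellow button pressed down, the others up (value of joint btn_yellow above 0.0045 m and value of joint each of btn_blue, btn_green below 0.002 m), for 0.04 s.
2. then blue button pressed down, the others up (value of joint btn_blue above 0.0045 m and value of joint each of btn_yellow, btn_green below 0.002 m), for 0.04 s.
3. then green button pressed down, the others up (value of joint btn_green above 0.0045 m and value of joint each of btn_yellow, btn_blue below 0.002 m), for 0.04 s.
4. then dish lifted out of the die, its underside above the die's top (height (world z) of dish above 0.031 m), for 0.1 s.
At the end, for the whole second after the job is handed in: The dish rests still on the cork mat, open side up (within 0.1 rad of upright), both its ends within the mat's 200 x 160 mm outline, and all four buttons are up (x of dish_end_a in the frame of mat between -0.1 and 0.1 m and y of dish_end_a in the frame of mat between -0.08 and 0.08 m and x of dish_end_b in the frame of mat between -0.1 and 0.1 m and y of dish_end_b in the frame of mat between -0.08 and 0.08 m and contact force between dish and mat above 0.5 N and angle between dish's own z axis and vertical below 0.1 rad and linear speed of dish below 0.02 m/s and value of joint each of btn_yellow, btn_blue, btn_green, btn_red below 0.002 m); the robot touches nothing.
It fails at once if the red stop button is pressed (more than 2.5 mm) (value of joint btn_red above 0.0025 m).
It fails at once if two buttons are down at once (both more than 2.5 mm) (value of joint each of btn_yellow, btn_blue above 0.0025 m or value of joint each of btn_yellow, btn_green above 0.0025 m or value of joint each of btn_blue, btn_green above 0.0025 m).
It fails at once if the dish is dropped or flung: it moves faster than 0.6 m/s out of the fingers (a fall of about 2 cm) (linear speed of dish above 0.6 m/s and contact force between the fingers and dish below 0.05 N).
It fails at once if a bystander is disturbed: bench block, spool, tool jar or pliers moved more than 3 cm (distance of any of bench_block, spool, tool_jar, pliers from where it was at the start of the episode above 0.03 m).
It also fails if it takes over 66 s, if anything falls off the work surface, if the arm or the gripper's body presses on something with over 40 N, if the wrist force passes 120 N, or if a joint passes its speed limit or range.

## Working session

There is one attempt and no reset: what is moved stays moved. The work goes in short steps, Python scripts to look and compute and a shell command to move; the robot and the scene stay as the last step left them, time stands still between calls to the robot, and variables do not carry over. Pictures are saved under pics/ and viewed, at most 10 in all, crops included, and the job is handed in when it is done.

```bash
mkdir -p pics; ls; cat > h.py <<'E'
import numpy as np,cv2
from workcell import env
from scipy.spatial.transform import Rotation as R
def snap(n,f):
    im,d=env.read_camera(n); cv2.imwrite('pics/'+f,im); np.savez('/tmp/'+n,im=im,d=d); return im,d
def cloud(n,d):
    m=env.camera_model(n); f=192/np.tan(np.radians(m['fovy'])/2)
    v,u=np.mgrid[:384,:512]; P=np.stack([(u-m['cx'])/f*d,(v-m['cy'])/f*d,d],-1)
    Rm=cv2.Rodrigues(np.array(m['rvec'],float))[0]
    return (P-np.ravel(m['tvec']))@Rm
E
python3 - <<'E'
from h import *
a,_=snap('scene','s1.png'); b,_=snap('side','s2.png')
print(env.camera_model('scene'),env.get_state())
E
```

```text
pics
{'fovy': 53.11607295921547, 'cx': 252.2204726971011, 'cy': 188.80429763128873, 'rvec': array([ 1.61585398,  1.67306491, -0.87789999]), 'tvec': array([ 0.01069843, -0.27337101,  1.85185886])} {'clock': 0.1, 'joint_pos': array([-1.25261187e+00,  3.13975987e-01,  4.51063472e-02,  1.30361205e+00,
       -2.08873423e-06,  1.43121082e+00]), 'qvel': array([-0.00069746, -0.00127908,  0.00178398,  0.00072664, -0.00031512,
        0.00115425]), 'tau': array([ 1.62269465e-03, -4.81724560e+01,  2.99245226e+01,  1.26945076e-02,
       -2.39934598e-04,  1.33210158e-06]), 'tcp_pos': array([ 0.25398552, -0.51539419,  0.24947481]), 'orientation': array([-8.39232616e-04,  9.73919642e-01,  2.26891649e-01, -7.61914235e-05]), 'wrist_force': array([ 0.21135218, -0.06833937,  0.34616748]), 'ft_torque': array([-0.00722803,  0.03645125, -0.01837599]), 'grip_force': 0.0, 'finger_gap': 0.08548935570583452}
```

View pics/s1.png

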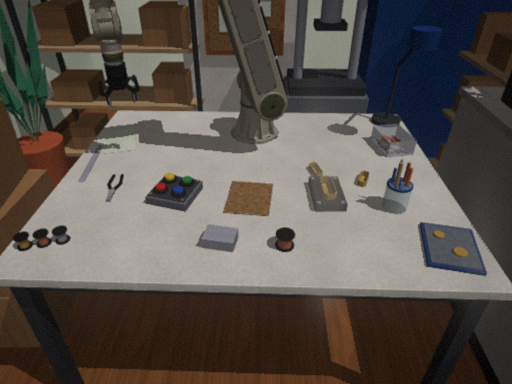

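View pics/s2.png

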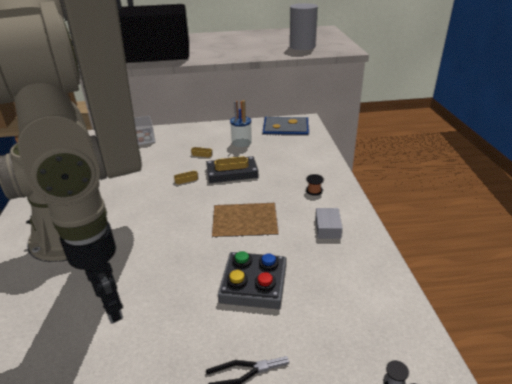

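The scene view shows the console at (175,190), the mat at (249,197) and the die with a dish at (325,190). Two smaller dishes lie loose at about (317,170) and (363,178). The side view shows the same layout: yellow (237,278), red (265,281), green (242,258), blue (269,261), die dish (233,164), and small dishes (202,153) and (186,178). The die dish fits the description because it sits in the cavity and is the largest. I'll confirm it in a crop while measuring.

```bash
cat > m.py <<'E'
from h import *
for n in ('scene','side'):
    z=np.load('/tmp/%s.npz'%n); C=cloud(n,z['d']); im=z['im']; ok=z['d']>0
    hsv=cv2.cvtColor(im,cv2.COLOR_BGR2HSV)
    print('==',n)
    con=(ok&(C[...,2]>.052)&(C[...,2]<.075))
    for c,(lo,hi) in dict(yellow=(20,34),blue=(105,130),green=(45,85),red=(0,6)).items():
        m=con&(hsv[...,0]>=lo)&(hsv[...,0]<=hi)&(hsv[...,1]>150)&(hsv[...,2]>60)&(C[...,0]>.2)&(C[...,0]<1)&(C[...,1]<0.0)&(C[...,1]>-.5)
        nn,l,s,_=cv2.connectedComponentsWithStats(m.astype(np.uint8))
        if nn>1:
            k=1+s[1:,4].argmax(); p=C[l==k]; print(c,len(p),np.median(p,0).round(4),((p.min(0)+p.max(0))/2).round(4))
    for t in ('console','die','dish','mat','bench_block','spool','tool_jar','pliers'):
        for o in env.outline_of(n,t)[:3]:
            m=o['mask']&ok; p=C[m]
            if len(p)<5: continue
            if t in('console','die','mat','dish'):
                zt={'console':.04,'die':.03,'mat':.004,'dish':.052}[t]; q=p[abs(p[:,2]-zt)<.008]
            else: q=p
            if len(q)<5: q=p
            r=cv2.minAreaRect(q[:,:2].astype(np.float32)*1000)
            print(t,round(o['conf'],2),np.round(o['xy']),m.sum(),'rect',np.round(r[0],1),np.round(r[1],1),round(r[2],1),'z',np.percentile(p[:,2],[5,50,95]).round(3))
E
python3 m.py
python3 - <<'E'
import cv2
a=cv2.imread('pics/s2.png')[130:210,150:290];b=cv2.imread('pics/s1.png')[150:220,280:385]
cv2.imwrite('pics/c1.png',cv2.hconcat([cv2.resize(a,(400,300),interpolation=3),cv2.resize(b,(400,300),interpolation=3)]))
E
```

```text
== scene
yellow 50 [ 0.4998 -0.299   0.061 ] [ 0.4959 -0.2995  0.0601]
blue 60 [ 0.5828 -0.2509  0.0621] [ 0.5766 -0.2523  0.0593]
green 23 [ 0.5127 -0.2324  0.0629] [ 0.5147 -0.2328  0.0632]
red 62 [ 0.5653 -0.3171  0.062 ] [ 0.5613 -0.3174  0.06  ]
console 0.58 [176. 196.] 859 rect [ 537.9 -273.5] [149.4 152.4] 74.5 z [0.008 0.034 0.042]
die 0.63 [324. 198.] 749 rect [518.9 280.2] [186.8 110.2] 2.6 z [0.006 0.029 0.033]
dish 0.63 [329. 187.] 355 rect [518.1 281.1] [126.7  45.9] 3.2 z [0.02  0.034 0.052]
dish 0.56 [315. 172.] 142 rect [350.3 255.9] [93.7 35.2] 15.0 z [0.002 0.014 0.024]
mat 0.94 [248. 199.] 1423 rect [536.5  -3.4] [163.7 204.9] 85.3 z [0.001 0.004 0.007]
bench_block 0.56 [223. 237.] 782 rect [781.5 -83.2] [99.7 75.1] 80.6 z [0.008 0.039 0.042]
bench_block 0.49 [177. 189.] 59 rect [ 576.5 -251.1] [33.7 28.3] 9.3 z [0.053 0.062 0.065]
spool 0.58 [284. 238.] 402 rect [786.6 118.7] [57.6 62.7] 88.1 z [0.004 0.048 0.052]
tool_jar 0.71 [399. 190.] 1061 rect [434.5 568.8] [ 90.2 396.2] 69.5 z [0.01  0.088 0.164]
pliers 0.69 [398. 191.] 1092 rect [467.9 559.2] [ 90.4 325.7]
[... 806 characters left out ...]
]
dish 0.67 [231. 165.] 390 rect [514.  276.7] [115.7  54. ] 0.8 z [0.026 0.039 0.05 ]
dish 0.5 [199. 151.] 142 rect [409.3 433.8] [44.3 83.4] 69.2 z [0.004 0.012 0.022]
mat 0.84 [245. 219.] 2100 rect [533.3  -0.8] [174.6 202.7] 85.2 z [-0.     0.003  0.005]
bench_block 0.61 [329. 224.] 770 rect [778.1 -86.5] [108.   69.8] 80.7 z [0.005 0.037 0.041]
spool 0.6 [314. 184.] 321 rect [783.1 114.9] [58.9 56.7] 71.3 z [0.002 0.034 0.051]
spool 0.37 [247. 370.] 871 rect [ 488.3 -526.4] [ 61.8 172.8] 82.8 z [0.003 0.01  0.013]
pliers 0.9 [247. 368.] 836 rect [ 489.3 -515. ] [168.8  64.3] 16.6 z [0.003 0.01  0.013]
pliers 0.56 [228. 167.] 410 rect [507.2 327.5] [119.7 157.7] 8.4 z [0.026 0.039 0.051]
```

View pics/c1.png

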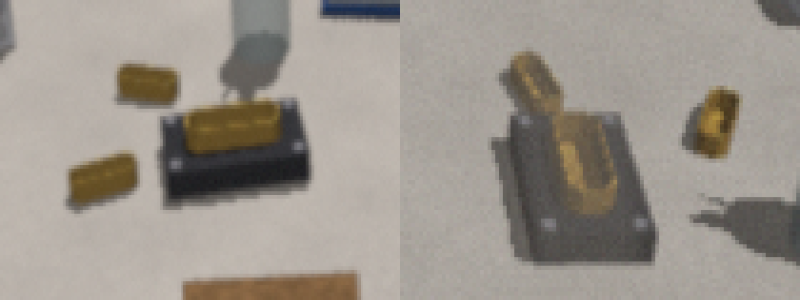

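The crop confirms it: the dish in the die (left panel (235,125), right panel (585,165)) is clearly the largest. The other two, at left (148,83) and (102,177), are smaller. Next I move over the console and square the tool to the world axes.

```bash
python3 -m pendant '[{"travel":[0.4,-0.1,0],"rot":[0,0,0.14],"fingers":-1},{"travel":[0.8,-0.2,0],"rot":[0,0,0.28],"fingers":-1},{"travel":[1,-0.3,0],"rot":[0,0,0.42],"fingers":-1},{"travel":[1,-0.3,0],"rot":[0,0,0.437],"fingers":-1},{"travel":[1,-0.3,0],"rot":[0,0,0.437],"fingers":-1}]'
```

```text
clock: 1.4
tcp_pos: [0.3463, -0.4301, 0.2505]
orientation: [0.0, 1.0, 0.001, -0.0]
wrist_force: [-1.1, -1.6, -0.0]
finger_gap: 0.0124
grip_force: 0.0
```

```bash
python3 -m pendant '[{"travel":[0.35,-0.35,0],"rot":[0,0,0],"fingers":-1},{"travel":[0.7,-0.7,0],"rot":[0,0,0],"fingers":-1},{"travel":[1,-1,0],"rot":[0,0,0],"fingers":-1},{"travel":[1,-1,0],"rot":[0,0,0],"fingers":-1},{"travel":[1,-1,0],"rot":[0,0,0],"fingers":-1}]'
cat > w.py <<'E'
from h import *
import sys
def wcloud(s,im,d):
    m=env.camera_model('wrist'); f=192/np.tan(np.radians(m['fovy'])/2)
    v,u=np.mgrid[:384,:512]; x=u-m['cx'];y=v-m['cy']; r=np.hypot(x,y)+1e-9; t=r/f
    k=np.tan(np.minimum(t,1.4))/r
    P=np.stack([x*k*d,y*k*d,d],-1)
    T=np.array(m['T_tool_cam']); P=P@T[:3,:3].T+T[:3,3]
    q=s['orientation']; return R.from_quat([q[1],q[2],q[3],q[0]]).apply(P.reshape(-1,3)).reshape(P.shape)+s['tcp_pos'],t
if __name__=='__main__':
    s=env.get_state(); im,d=snap('wrist',sys.argv[1]); C,t=wcloud(s,im,d)
    hsv=cv2.cvtColor(im,cv2.COLOR_BGR2HSV); ok=(d>0)&(t<1.3)
    for c,(lo,hi) in dict(yellow=(20,34),blue=(105,130),green=(45,85),red=(0,6)).items():
        m=ok&(C[...,2]>.05)&(C[...,2]<.075)&(hsv[...,0]>=lo)&(hsv[...,0]<=hi)&(hsv[...,1]>130)&(hsv[...,2]>50)
        nn,l,st,ce=cv2.connectedComponentsWithStats(m.astype(np.uint8))
        if nn>1:
            k=1+st[1:,4].argmax(); p=C[l==k]; p=p[p[:,2]>np.median(p[:,2])-.004]; r=cv2.minEnclosingCircle(p[:,:2].astype(np.float32)*1000); print(c,len(p),np.median(p,0).round(4),np.round(r,1) if 0 else r,ce[k].round())
E
python3 w.py w1.png; python3 -c "
from h import *
print(env.get_state()['tcp_pos'],env.get_state()['clock'])"
```

```text
clock: 1.9
tcp_pos: [0.4671, -0.3096, 0.2502]
orientation: [0.0, 1.0, 0.002, 0.0]
wrist_force: [-0.6, -0.3, -0.6]
finger_gap: -0.0001
grip_force: 0.0
yellow 819 [ 0.4885 -0.3018  0.0621] ((488.0259704589844, -301.58551025390625), 17.74319076538086) [248. 154.]
blue 847 [ 0.5735 -0.254   0.0622] ((574.0923461914062, -253.69976806640625), 17.81426429748535) [202.  74.]
green 782 [ 0.5069 -0.236   0.0622] ((506.8899841308594, -235.04098510742188), 17.618179321289062) [186. 137.]
red 883 [ 0.5549 -0.3203  0.0622] ((555.19287109375, -320.3319396972656), 17.80942153930664) [266.  90.]
[ 0.46613614 -0.31073127  0.25017559] 1.95
```

View pics/w1.png

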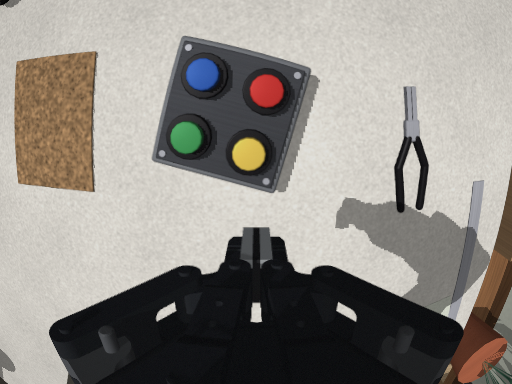

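The wrist view gives well-fitted buttons: yellow (248,154), red (266,90), blue (202,74) and green (186,137). The fingers are shut, with tips near (256,240). Going to yellow.

```bash
python3 -m pendant '[{"travel":[0.18,-0.07,0.3],"rot":[0,0,0],"fingers":-1},{"travel":[0.18,-0.07,0.6],"rot":[0,0,0],"fingers":-1},{"travel":[0.18,-0.07,0.9],"rot":[0,0,0],"fingers":-1},{"travel":[0.18,-0.07,1],"rot":[0,0,0],"fingers":-1},{"travel":[0.18,-0.07,1],"rot":[0,0,0],"fingers":-1}]'
python3 -m pendant '[{"travel":[0,0,0.2],"rot":[0,0,0],"fingers":-1},{"travel":[0,0,0.35],"rot":[0,0,0],"fingers":-1},{"travel":[0,0,0.4],"rot":[0,0,0],"fingers":-1},{"travel":[0,0,0.43],"rot":[0,0,0],"fingers":-1},{"travel":[0,0,0.43],"rot":[0,0,0],"fingers":-1}]'
```

```text
clock: 2.45
tcp_pos: [0.4854, -0.3026, 0.1285]
orientation: [-0.001, 1.0, -0.001, -0.002]
wrist_force: [0.3, 0.4, -0.1]
finger_gap: 0.0002
grip_force: 0.0
clock: 2.95
tcp_pos: [0.4877, -0.3032, 0.0801]
orientation: [0.001, 1.0, -0.0, 0.0]
wrist_force: [-1.5, -0.2, 3.0]
finger_gap: 0.0
grip_force: 1.1
```

```bash
python3 -m pendant '[{"travel":[0,0,0.02],"rot":[0,0,0],"fingers":-1},{"travel":[0,0,0.035],"rot":[0,0,0],"fingers":-1},{"travel":[0,0,0.035],"rot":[0,0,0],"fingers":-1},{"travel":[0,0,0.035],"rot":[0,0,0],"fingers":-1}]'
```

```text
clock: 3.35
tcp_pos: [0.4881, -0.3031, 0.0754]
orientation: [0.001, 1.0, -0.0, 0.001]
wrist_force: [-1.2, -3.0, 4.4]
finger_gap: 0.0
grip_force: 2.3
```

```bash
python3 -m pendant '[{"travel":[0,0,0.015],"rot":[0,0,0],"fingers":-1},{"travel":[0,0,0.02],"rot":[0,0,0],"fingers":-1},{"travel":[0,0,0.02],"rot":[0,0,0],"fingers":-1}]'
```

```text
clock: 3.65
tcp_pos: [0.4882, -0.3031, 0.0748]
orientation: [0.002, 1.0, 0.0, 0.001]
wrist_force: [-5.1, -0.8, 18.1]
finger_gap: 0.0001
grip_force: 9.2
```

```bash
python3 -m pendant '[{"travel":[0,0,-0.2],"rot":[0,0,0],"fingers":-1},{"travel":[0,0,-0.4],"rot":[0,0,0],"fingers":-1},{"travel":[0.35,-0.2,-0.4],"rot":[0,0,0],"fingers":-1},{"travel":[0.71,-0.41,-0.4],"rot":[0,0,0],"fingers":-1},{"travel":[0.71,-0.41,-0.4],"rot":[0,0,0],"fingers":-1},{"travel":[0.71,-0.41,-0.4],"rot":[0,0,0],"fingers":-1}]'
```

```text
clock: 4.25
tcp_pos: [0.573, -0.2512, 0.119]
orientation: [-0.001, 1.0, 0.002, -0.001]
wrist_force: [-0.6, 0.0, 0.1]
finger_gap: -0.0002
grip_force: 0.0
```

```bash
python3 -m pendant '[{"travel":[0,0.01,0.2],"rot":[0,0,0],"fingers":-1},{"travel":[0,0.01,0.3],"rot":[0,0,0],"fingers":-1},{"travel":[0,0.01,0.35],"rot":[0,0,0],"fingers":-1},{"travel":[0,0.01,0.385],"rot":[0,0,0],"fingers":-1},{"travel":[0,0.01,0.4],"rot":[0,0,0],"fingers":-1},{"travel":[0,0.01,0.4],"rot":[0,0,0],"fingers":-1}]'
```

```text
clock: 4.85
tcp_pos: [0.5708, -0.2538, 0.0748]
orientation: [-0.0, 1.0, -0.0, -0.001]
wrist_force: [-8.6, 3.6, 17.5]
finger_gap: 0.0002
grip_force: 9.0
```

```bash
python3 -m pendant '[{"travel":[0,0,-0.2],"rot":[0,0,0],"fingers":-1},{"travel":[0,0,-0.4],"rot":[0,0,0],"fingers":-1},{"travel":[-0.28,-0.08,-0.4],"rot":[0,0,0],"fingers":-1},{"travel":[-0.55,-0.15,-0.4],"rot":[0,0,0],"fingers":-1},{"travel":[-0.55,-0.15,-0.4],"rot":[0,0,0],"fingers":-1},{"travel":[-0.55,-0.15,-0.4],"rot":[0,0,0],"fingers":-1}]'
```

```text
clock: 5.45
tcp_pos: [0.5061, -0.2364, 0.1207]
orientation: [0.0, 1.0, -0.0, 0.0]
wrist_force: [0.2, -0.7, 0.3]
finger_gap: -0.0004
grip_force: 0.0
```

```bash
python3 -m pendant '[{"travel":[0,0,0.2],"rot":[0,0,0],"fingers":-1},{"travel":[0,0,0.3],"rot":[0,0,0],"fingers":-1},{"travel":[0,0,0.35],"rot":[0,0,0],"fingers":-1},{"travel":[0,0,0.385],"rot":[0,0,0],"fingers":-1},{"travel":[0,0,0.4],"rot":[0,0,0],"fingers":-1},{"travel":[0,0,0.4],"rot":[0,0,0],"fingers":-1}]'
```

```text
clock: 6.05
tcp_pos: [0.507, -0.2364, 0.0748]
orientation: [0.001, 1.0, 0.0, 0.0]
wrist_force: [-6.5, 3.1, 17.9]
finger_gap: 0.0003
grip_force: 9.1
```

```bash
python3 -m pendant '[{"travel":[0,0,-0.2],"rot":[0,0,0],"fingers":-1},{"travel":[0,0,-0.5],"rot":[0,0,0],"fingers":-1},{"travel":[0,-0.3,-0.9],"rot":[0,0,0],"fingers":0},{"travel":[0,-0.6,-1],"rot":[0,0,0],"fingers":1},{"travel":[0,-1,-1],"rot":[0,0,0],"fingers":1}]'
python3 -m pendant '[{"travel":[0,-0.35,-0.3],"rot":[0,0,0],"fingers":1},{"travel":[0,-0.7,-0.5],"rot":[0,0,0],"fingers":1},{"travel":[0,-1,-0.5],"rot":[0,0,0],"fingers":1}]'
python3 -m pendant '[{"travel":[0,-0.35,0],"rot":[0,0,0],"fingers":1},{"travel":[0,-0.7,0],"rot":[0,0,0],"fingers":1},{"travel":[0,-1,0],"rot":[0,0,0],"fingers":1}]'
python3 -m pendant '[{"travel":[0,-0.35,0],"rot":[0,0,0],"fingers":1},{"travel":[0,-0.7,0],"rot":[0,0,0],"fingers":1},{"travel":[0,-1,0],"rot":[0,0,0],"fingers":1},{"travel":[0,-1,0],"rot":[0,0,0],"fingers":1},{"travel":[0,-1,0],"rot":[0,0,0],"fingers":1}]'
cat > d.py <<'E'
from w import *
s=env.get_state(); im,d=snap('wrist',sys.argv[1]); C,t=wcloud(s,im,d); ok=(d>0)&(t<1.3)
print(s['tcp_pos'],s['clock'])
for n,zt in (('dish',.052),('die',.03),('mat',.004)):
    for o in env.outline_of('wrist',n)[:3]:
        p=C[o['mask']&ok]; q=p[abs(p[:,2]-zt)<.004]
        if len(q)<20: continue
        r=cv2.minAreaRect(q[:,:2].astype(np.float32)*1000); print(n,round(o['conf'],2),np.round(o['xy']),len(q),[np.round(a,1) for a in r],'z',np.percentile(p[:,2],[5,50,95]).round(3))
E
python3 d.py w2.png
```

```text
clock: 6.55
tcp_pos: [0.5093, -0.1167, 0.1962]
orientation: [0.001, 1.0, -0.001, 0.004]
wrist_force: [1.2, 1.0, -0.0]
finger_gap: 0.0435
grip_force: 0.0
clock: 6.85
tcp_pos: [0.5085, 0.0055, 0.2561]
orientation: [0.0, 1.0, 0.0, 0.003]
wrist_force: [0.5, -0.5, 0.4]
finger_gap: 0.0846
grip_force: 0.0
clock: 7.15
tcp_pos: [0.5072, 0.1042, 0.2526]
orientation: [-0.009, 1.0, 0.019, 0.0]
wrist_force: [-0.5, -0.3, -0.1]
finger_gap: 0.0853
grip_force: 0.0
clock: 7.65
tcp_pos: [0.5109, 0.1477, 0.2541]
orientation: [-0.028, 0.998, 0.051, -0.002]
wrist_force: [0.9, 0.1, -0.2]
finger_gap: 0.0853
grip_force: 0.0
[0.51086862 0.14774851 0.25410266] 7.65
die 0.92 [181. 143.] 6954 [array([515.6, 279.5]), array([180.9, 111.4]), np.float64(2.6)] z [0.017 0.029 0.031]
mat 0.7 [378. 155.] 15657 [array([535.,  -4.]), array([161.1, 201.8]), np.float64(84.9)] z [0.002 0.003 0.005]
```

View pics/w2.png

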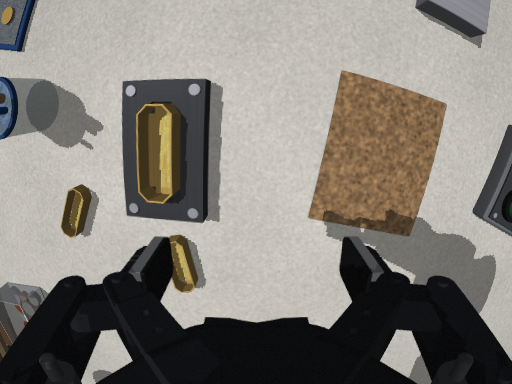

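The wrist view shows the die at (165,150) with the large dish at (158,152), small dishes at (76,210) and (183,263), and the mat at (378,155). The arm lagged on the last move, so I'm checking the joints.

```bash
python3 -c "
from h import *
s=env.get_state();print(s['joint_pos'].round(3),s['qvel'].round(2),s['orientation'],s['tcp_pos'])
z=np.load('/tmp/wrist.npz');from w import wcloud
im,d=z['im'],z['d'];C,t=wcloud(s,im,d);h=cv2.cvtColor(im,cv2.COLOR_BGR2HSV)
m=(d>0)&(abs(C[...,2]-.052)<.004)&(C[...,0]>.42)&(C[...,0]<.61)&(C[...,1]>.22)&(C[...,1]<.34)
r=cv2.minAreaRect(C[m][:,:2].astype(np.float32)*1000);print(r,m.sum())
"
```

```text
[ 0.101  0.224 -0.065  1.284  0.055  3.141] [ 0. -0. -0. -0.  0.  0.] [-0.02757765  0.99832729  0.05076396 -0.00226132] [0.51060143 0.14761794 0.2541018 ]
((515.8690185546875, 279.91497802734375), (120.35033416748047, 47.17736053466797), 2.7885899543762207) 722
```

Joint 6 has reached its limit, so I turn the tool half a turn the other way (yaw up, tool z negative).

```bash
python3 -m pendant '[{"travel":[0,0,0],"rot":[0,0,-0.14],"fingers":1},{"travel":[0,0,0],"rot":[0,0,-0.28],"fingers":1},{"travel":[0,0,0],"rot":[0,0,-0.42],"fingers":1},{"travel":[0,0,0],"rot":[0,0,-0.56],"fingers":1},{"travel":[0,0,0],"rot":[0,0,-0.7],"fingers":1},{"travel":[0,0,0],"rot":[0,0,-0.84],"fingers":1},{"travel":[0,0,0],"rot":[0,0,-1],"fingers":1},{"travel":[0,0,0],"rot":[0,0,-1],"fingers":1},{"travel":[0,0,0],"rot":[0,0,-1],"fingers":1}]'
python3 -m pendant '[{"travel":[0,0,0],"rot":[0,0,-0.14],"fingers":1},{"travel":[0,0,0],"rot":[0,0,-0.28],"fingers":1},{"travel":[0,0,0],"rot":[0,0,-0.42],"fingers":1},{"travel":[0,0,0],"rot":[0,0,-0.56],"fingers":1},{"travel":[0,0,0],"rot":[0,0,-0.7],"fingers":1},{"travel":[0,0,0],"rot":[0,0,-0.84],"fingers":1},{"travel":[0,0,0],"rot":[0,0,-1],"fingers":1},{"travel":[0,0,0],"rot":[0,0,-1],"fingers":1}]'
```

```text
clock: 8.75
tcp_pos: [0.5105, 0.1479, 0.2542]
orientation: [-0.025, 0.84, 0.542, 0.012]
wrist_force: [-0.0, -0.4, -0.7]
finger_gap: 0.0854
grip_force: 0.0
clock: 9.55
tcp_pos: [0.5105, 0.148, 0.2542]
orientation: [-0.016, 0.455, 0.89, 0.023]
wrist_force: [-0.3, -0.1, -0.9]
finger_gap: 0.0856
grip_force: 0.0
```

```bash
cat > go.py <<'E'
from h import *
import sys
x,y,z,yaw=map(float,sys.argv[1:5]); s=env.get_state(); q=s['orientation']; A=R.from_quat([q[1],q[2],q[3],q[0]])
T=R.from_euler('z',yaw,degrees=True)*R.from_euler('x',180,degrees=True)
print('rot',((A.inv()*T).as_rotvec(degrees=True)/60).round(3),'travel',(A.inv().apply(np.array([x,y,z])-s['tcp_pos'])/.12).round(3), s['tcp_pos'].round(4))
E
python3 go.py 0.5158 0.2797 0.2 182.7
```

```text
rot [ 0.046 -0.03  -0.948] travel [0.841 0.665 0.511] [0.5105 0.148  0.2542]
```

```bash
python3 -m pendant '[{"travel":[0.1,0.1,0],"rot":[0.01,0,-0.14],"fingers":1},{"travel":[0.25,0.2,0],"rot":[0.02,-0.01,-0.28],"fingers":1},{"travel":[0.4,0.3,0],"rot":[0.02,-0.01,-0.42],"fingers":1},{"travel":[0.5,0.4,0],"rot":[0.03,-0.02,-0.56],"fingers":1},{"travel":[0.65,0.5,0],"rot":[0.03,-0.02,-0.7],"fingers":1},{"travel":[0.8,0.6,0.2],"rot":[0.04,-0.02,-0.84],"fingers":1},{"travel":[0.84,0.66,0.4],"rot":[0.046,-0.03,-0.948],"fingers":1},{"travel":[0.84,0.66,0.5],"rot":[0.046,-0.03,-0.948],"fingers":1},{"travel":[0.84,0.66,0.5],"rot":[0.046,-0.03,-0.948],"fingers":1}]'
python3 go.py 0.5158 0.2797 0.15 182.7; python3 d.py w3.png; python3 - <<'E'
from w import *
s=env.get_state();z=np.load('/tmp/wrist.npz');im,d=z['im'],z['d'];C,t=wcloud(s,im,d)
m=(d>0)&(abs(C[...,2]-.052)<.004)&(C[...,0]>.42)&(C[...,0]<.61)&(C[...,1]>.22)&(C[...,1]<.34)
print(cv2.minAreaRect(C[m][:,:2].astype(np.float32)*1000),m.sum(),s['joint_pos'].round(2))
E
```

```text
clock: 10.45
tcp_pos: [0.5138, 0.2788, 0.1992]
orientation: [-0.002, -0.022, 1.0, -0.001]
wrist_force: [0.6, 0.3, -0.1]
finger_gap: 0.0853
grip_force: 0.0
rot [-0.001 -0.004 -0.003] travel [-0.019  0.007  0.41 ] [0.5138 0.2788 0.1992]
[0.51379447 0.27883665 0.1991714 ] 10.45
dish 0.57 [259. 186.] 943 [array([516.4, 280.1]), array([119.2,  46.2]), np.float64(2.3)] z [0.019 0.021 0.051]
die 0.9 [234. 163.] 12053 [array([516.4, 279.7]), array([181.1, 110.9]), np.float64(2.8)] z [0.028 0.029 0.031]
mat 0.71 [ 52. 178.] 11861 [array([535.1,  -4.9]), array([163. , 202.3]), np.float64(84.6)] z [0.002 0.003 0.004]
((519.218994140625, 280.43359375), (119.78821563720703, 46.24624252319336), 2.5993781089782715) 1063 [ 0.36  0.35 -0.02  1.2   0.    0.31]
```

```bash
python3 -m pendant '[{"travel":[-0.02,0.01,0.35],"rot":[0,0,0],"fingers":1},{"travel":[-0.02,0.01,0.7],"rot":[0,0,0],"fingers":1},{"travel":[-0.02,0.01,0.9],"rot":[0,0,0],"fingers":1},{"travel":[-0.02,0.01,0.9],"rot":[0,0,0],"fingers":1}]' 40
python3 -m pendant '[{"travel":[0,0,0.15],"rot":[0,0,0],"fingers":1},{"travel":[0,0,0.3],"rot":[0,0,0],"fingers":1},{"travel":[0,0,0.36],"rot":[0,0,0],"fingers":1},{"travel":[0,0,0.36],"rot":[0,0,0],"fingers":1}]'
python3 go.py 0.5165 0.28 0.048 182.6
```

```text
clock: 11.05
tcp_pos: [0.5156, 0.2793, 0.0906]
orientation: [-0.003, -0.023, 1.0, -0.001]
wrist_force: [-0.9, -0.3, 0.3]
finger_gap: 0.0849
grip_force: 0.0
clock: 11.45
tcp_pos: [0.518, 0.2806, 0.0509]
orientation: [0.0, -0.024, 1.0, 0.0]
wrist_force: [-0.8, 0.1, -0.4]
finger_gap: 0.0851
grip_force: 0.0
rot [0.    0.    0.002] travel [ 0.013 -0.005  0.024] [0.518  0.2806 0.0509]
```

```bash
python3 -m pendant '[{"travel":[0,0,0.015],"rot":[0,0,0],"fingers":0.3},{"travel":[0,0,0.015],"rot":[0,0,0],"fingers":0.15},{"travel":[0,0,0.015],"rot":[0,0,0],"fingers":-0.1},{"travel":[0,0,0.015],"rot":[0,0,0],"fingers":-1},{"travel":[0,0,0.015],"rot":[0,0,0],"fingers":-1},{"travel":[0,0,0.015],"rot":[0,0,0],"fingers":-1},{"travel":[0,0,0.015],"rot":[0,0,0],"fingers":-1}]' 40
```

```text
clock: 12.15
tcp_pos: [0.5183, 0.2812, 0.0495]
orientation: [0.001, -0.024, 1.0, 0.001]
wrist_force: [0.3, 0.6, 5.7]
finger_gap: 0.0449
grip_force: 43.1
```

```bash
python3 -m pendant '[{"travel":[0,0,-0.05],"rot":[0,0,0],"fingers":-1},{"travel":[0,0,-0.1],"rot":[0,0,0],"fingers":-1},{"travel":[0,0,-0.2],"rot":[0,0,0],"fingers":-1},{"travel":[0,0,-0.35],"rot":[0,0,0],"fingers":-1},{"travel":[0,0,-0.5],"rot":[0,0,0],"fingers":-1},{"travel":[0,0,-0.65],"rot":[0,0,0],"fingers":-1},{"travel":[0,0,-0.65],"rot":[0,0,0],"fingers":-1}]'
python3 go.py 0.535 -0.003 0.126 175.5; python3 d.py w4.png
```

```text
clock: 12.85
tcp_pos: [0.5194, 0.2814, 0.1295]
orientation: [0.002, -0.024, 1.0, 0.001]
wrist_force: [-0.3, -0.2, -2.0]
finger_gap: 0.0451
grip_force: 42.1
rot [0.002 0.005 0.121] travel [-0.015 -2.374  0.025] [0.5194 0.2814 0.1295]
[0.51935447 0.28141193 0.12953415] 12.85
die 0.92 [250. 117.] 10704 [array([490.3, 278.4]), array([128.9, 110.7]), np.float64(2.8)] z [0.018 0.029 0.031]
mat 0.92 [ 31. 191.] 9937 [array([536.3,  16.1]), array([122.7, 199.5]), np.float64(84.9)] z [0.002 0.003 0.004]
```

View pics/w4.png

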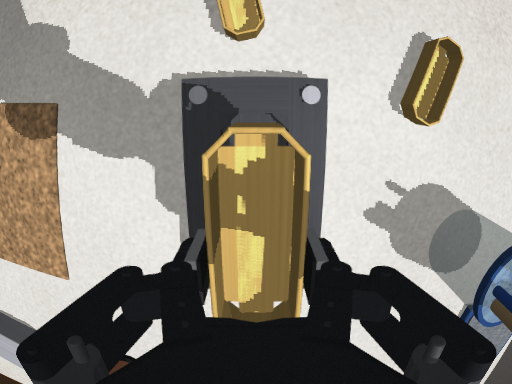

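The dish is held level between the pads (around (257,225)) and clear of the die. Carrying it to the mat.

```bash
python3 -m pendant '[{"travel":[0,-0.1,0],"rot":[0,0,0],"fingers":-1},{"travel":[0,-0.3,0],"rot":[0,0,0],"fingers":-1},{"travel":[0,-0.55,0],"rot":[0,0,0],"fingers":-1},{"travel":[0,-0.8,0],"rot":[0,0,0],"fingers":-1},{"travel":[0,-1,0],"rot":[0,0,0],"fingers":-1}]'
python3 -m pendant '[{"travel":[0,-0.25,0],"rot":[0,0,0],"fingers":-1},{"travel":[0,-0.5,0],"rot":[0,0,0],"fingers":-1},{"travel":[0,-0.75,0],"rot":[0,0,0],"fingers":-1},{"travel":[0,-1,0],"rot":[0,0,0],"fingers":-1},{"travel":[0,-1,0],"rot":[0,0,0],"fingers":-1}]'
python3 go.py 0.535 -0.003 0.0355 182.6
```

```text
clock: 13.55
tcp_pos: [0.5225, 0.1586, 0.1253]
orientation: [-0.001, -0.024, 1.0, -0.0]
wrist_force: [-0.1, -0.0, -3.0]
finger_gap: 0.0453
grip_force: 42.0
clock: 14.05
tcp_pos: [0.5288, 0.0372, 0.1254]
orientation: [-0.001, -0.022, 1.0, -0.001]
wrist_force: [-0.1, 0.4, -3.2]
finger_gap: 0.0452
grip_force: 42.2
rot [-0.001 -0.001 -0.002] travel [-0.038 -0.336  0.75 ] [0.5288 0.0372 0.1254]
```

```bash
python3 -m pendant '[{"travel":[-0.03,-0.2,0],"rot":[0,0,0],"fingers":-1},{"travel":[-0.03,-0.33,0.1],"rot":[0,0,0],"fingers":-1},{"travel":[-0.03,-0.33,0.3],"rot":[0,0,0],"fingers":-1},{"travel":[-0.03,-0.33,0.5],"rot":[0,0,0],"fingers":-1},{"travel":[-0.03,-0.33,0.62],"rot":[0,0,0],"fingers":-1},{"travel":[-0.03,-0.33,0.68],"rot":[0,0,0],"fingers":-1},{"travel":[-0.03,-0.33,0.68],"rot":[0,0,0],"fingers":-1}]'
python3 d.py w5.png
```

```text
clock: 14.75
tcp_pos: [0.5331, 0.0018, 0.0428]
orientation: [-0.002, -0.024, 1.0, 0.001]
wrist_force: [-0.6, -0.2, -3.6]
finger_gap: 0.0453
grip_force: 42.3
[0.533135   0.00183945 0.04281047] 14.75
mat 0.66 [236. 137.] 38467 [array([534.6,  -4.2]), array([159.7, 199.9]), np.float64(85.0)] z [0.002 0.003 0.004]
```

View pics/w5.png

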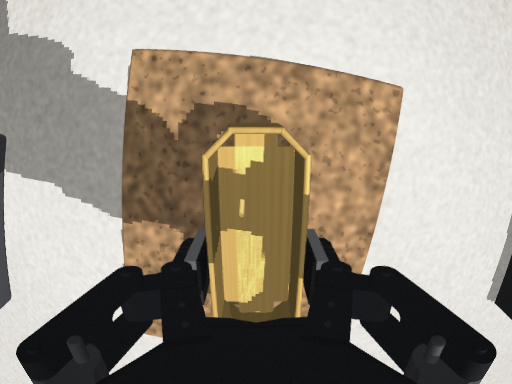

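The dish (257,225) hovers over the middle of the mat, whose outline spans (125–400, 50–330). Lowering gently.

```bash
python3 -m pendant '[{"travel":[0,0,0.02],"rot":[0,0,0],"fingers":-1},{"travel":[0,0,0.04],"rot":[0,0,0],"fingers":-1},{"travel":[0,0,0.05],"rot":[0,0,0],"fingers":-1},{"travel":[0,0,0.055],"rot":[0,0,0],"fingers":-1},{"travel":[0,0,0.055],"rot":[0,0,0],"fingers":-1}]'
```

```text
clock: 15.45
tcp_pos: [0.5346, 0.0017, 0.0379]
orientation: [-0.0, -0.024, 1.0, 0.0]
wrist_force: [-0.2, 0.2, -4.0]
finger_gap: 0.0454
grip_force: 42.4
```

```bash
python3 -m pendant '[{"travel":[0,0,0.01],"rot":[0,0,0],"fingers":-1},{"travel":[0,0,0.02],"rot":[0,0,0],"fingers":-1},{"travel":[0,0,0.025],"rot":[0,0,0],"fingers":-1},{"travel":[0,0,0.025],"rot":[0,0,0],"fingers":-1}]'
```

```text
clock: 15.85
tcp_pos: [0.5348, 0.0016, 0.0355]
orientation: [0.0, -0.024, 1.0, 0.0]
wrist_force: [-1.6, 0.7, 3.5]
finger_gap: 0.0454
grip_force: 43.1
```

Contact. Releasing gradually and retreating.

```bash
python3 -m pendant '[{"travel":[0,0,0],"rot":[0,0,0],"fingers":0.2},{"travel":[0,0,0],"rot":[0,0,0],"fingers":0.5},{"travel":[0,0,0],"rot":[0,0,0],"fingers":1},{"travel":[0,0,0],"rot":[0,0,0],"fingers":1},{"travel":[0,0,-0.1],"rot":[0,0,0],"fingers":1},{"travel":[0,0,-0.3],"rot":[0,0,0],"fingers":1},{"travel":[0,0,-0.6],"rot":[0,0,0],"fingers":1},{"travel":[0,0,-1],"rot":[0,0,0],"fingers":1},{"travel":[0,0,-1],"rot":[0,0,0],"fingers":1},{"travel":[0,0,-1],"rot":[0,0,0],"fingers":1}]'
python3 d.py w6.png; python3 - <<'E'
from w import *
s=env.get_state();z=np.load('/tmp/wrist.npz');im,d=z['im'],z['d'];C,t=wcloud(s,im,d)
m=(d>0)&(abs(C[...,2]-.038)<.005)&(abs(C[...,0]-.535)<.08)&(abs(C[...,1])<.06)
p=C[m];print(cv2.minAreaRect(p[:,:2].astype(np.float32)*1000),m.sum(),np.percentile(p[:,2],[5,50,95]))
for n in('scene','side'): snap(n,n+'_end.png')
import runpy; runpy.run_path('m.py')
E
```

```text
clock: 16.85
tcp_pos: [0.5361, 0.0014, 0.1573]
orientation: [0.002, -0.024, 1.0, -0.0]
wrist_force: [0.1, -0.2, -0.1]
finger_gap: 0.0857
grip_force: 0.0
[0.53605113 0.00143585 0.15734188] 16.85
die 0.94 [482. 184.] 4722 [array([516.3, 278.5]), array([180.3, 112.5]), np.float64(2.9)] z [0.006 0.027 0.03 ]
mat 0.8 [229. 161.] 24224 [array([534.7,  -4.4]), array([161.9, 201.4]), np.float64(85.1)] z [0.002 0.003 0.004]
((528.8418579101562, 1.1710891723632812), (119.22559356689453, 45.909217834472656), 2.586782932281494) 895 [0.03309392 0.03381024 0.03495402]
== scene
yellow 58 [ 0.4966 -0.2976  0.0624] [ 0.494  -0.2991  0.0597]
blue 60 [ 0.583  -0.2509  0.0618] [ 0.5783 -0.252   0.0595]
green 35 [ 0.517  -0.2296  0.0624] [ 0.5141 -0.231   0.0615]
red 58 [ 0.5652 -0.3167  0.0623] [ 0.5598 -0.3185  0.0596]
console 0.66 [172. 194.] 1028 rect [ 536.3 -275.1] [155.3 153.3] 74.7 z [0.002 0.034 0.044]
die 0.91 [325. 192.] 1126 rect [518.4 280.4] [187.4 111.1] 2.9 z [0.006 0.028 0.033]
dish 0.6 [251. 191.] 268 rect [534.3   3.3] [127.8  42.5] 2.8 z [0.005 0.015 0.037]
dish 0.48 [163. 184.] 40 re
[... 1196 characters left out ...]
 0.61 [200. 151.] 187 rect [408.  433.5] [46.4 88.4] 70.1 z [0.001 0.013 0.022]
dish 0.57 [186. 179.] 252 rect [349.6 254.5] [84.7 40.5] 14.7 z [0.    0.012 0.023]
mat 0.94 [245. 224.] 1404 rect [534.6  -3.1] [168.7 199.7] 85.1 z [-0.     0.003  0.006]
spool 0.68 [244. 216.] 667 rect [530.6  27.4] [119.6 107.7] 3.2 z [0.005 0.022 0.036]
spool 0.56 [316. 183.] 352 rect [794.7 154.4] [143.8  60.3] 76.1 z [-0.     0.032  0.051]
tool_jar 0.42 [254. 286.] 2249 rect [ 531.7 -259.2] [199.7 167.9] 75.2 z [0.003 0.036 0.041]
tool_jar 0.18 [265. 279.] 165 rect [ 555.  -322.4] [35.4 34.2] 81.3 z [0.053 0.061 0.064]
pliers 0.89 [248. 368.] 855 rect [ 490.8 -522.1] [172.5  61.5] 0.6 z [0.003 0.01  0.013]
```

View pics/w6.png

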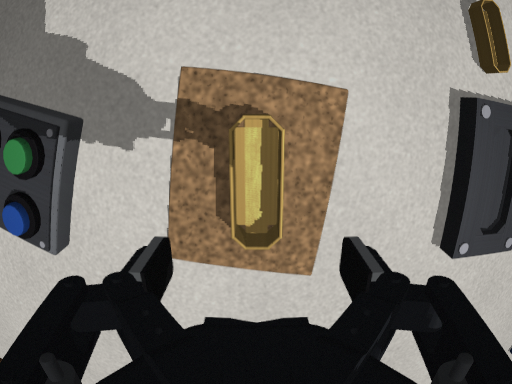

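The dish stands upright and centred on the mat at (257,182), well inside the outline, and the gripper is clear.

```bash
python3 -c "
from workcell import env; print(env.hand_in())"
```

```text
the job is handed in; nothing more can be done
None
```

I pressed yellow, blue and green in order, each to its stop and released, left red alone, and set the largest dish upright and centred on the cork mat with everything else in place. I handed the job in at about 17 s of the 66 s, and no verdict came back.

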